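# Feed a printed bar into the heat-set insert press with the push stick

## Robot

A 6-joint arm with a two-finger parallel gripper is mounted at the origin on the work surface. World frame = base frame: x ahead of the robot, y to its left, z up, the work surface at z = 0. Lengths are in m, angles in rad, forces in N, time in s.
With the tool pointing down it reaches from about 0.35 to 0.85 m from the base axis. Payload 8.1 kg.
Tool frame: the origin (TCP) lies at the very end of the fingers, on their centre line; the grasp point (between the pads) lies robot.grip_point_offset behind it (robot.grip_point_offset is the distance from the TCP to the grasp point, in m); z points along the fingers, y is the line along which they close (so a half turn about z gives the same grasp; the last joint's range is limited). The gripper opens to 93 mm and grips with 3 to 60 N. Pads are 15 mm wide; open, the fingers measure 128 mm over their backs; the gripper's body (75 mm by 188 mm) begins 65 mm behind the grasp point.
Start: joints at [1.124, 0.13, 1.488, -0, 1.523, -0.085], TCP at [0.212, 0.561, 0.219] pointing down, gripper open.
Joint ranges: [-2.96, 2.96], [-0.89, 2.26], [0.02, 2.5], [-1.34, 4.48], [0, 2.73], [-2.66, 2.66]. Speed limits (rad/s): [2.39, 2.39, 2.79, 3.14, 3.14, 3.14].

## Interface

Orientations are given as a rotation vector (axis times angle).
In Python, from plant import robot, eyes gives the robot as it stands. The module is installed in compiled form; this text tells all that it offers.
- The arm moves only by the tool apply_moves, never from a script. Its argument "steps" is one flat list of numbers, 7 for each row, row after row: the shift along the tool's x, y, z in units of 30 mm (1.0 is 30 mm), then the turn, a rotation vector about the tool's x, y, z in units of 6 degrees (1.0 is 6 degrees), then the opening in per cent of the stroke, from 0 (shut) to 100 (fully open). In form: [dx, dy, dz, ax, ay, az, fingers, dx, dy, dz, ax, ay, az, fingers, ...]. A call has 1 to 12 rows; each row shifts and turns the commanded pose from where the row before left it, along the tool's axes as they then stand; what a row does not reach is not made up. A row lasts 1/12 s, in which the tool goes at most 41.7 mm and 7.16 degrees, less where a joint would pass 70% of its speed; a pose out of reach is approached as far as the arm can. A call is refused whole if a number of a shift passes 1 or a number of a turn 1, either way. A call with a gripper value outside its range is refused whole. The fingers move at their own pace and stop on an object; "grip_force" is the grip in N (left out, the last holds). Time passes only in rows, so rows that do not move let the fingers close. It gives the time, the measured TCP pose, the force, the opening and the grip force at its end, in the units of the state.
- robot.read_state(): the state, without advancing time (a new reading comes with each control period).
- eyes.read_camera(name): name is "scene" or "side" or "wrist"; returns the picture (384x512x3 uint8, red, green, blue); there is no depth.
- eyes.calibration(name): a dict with "K" (3x3 intrinsics, pixels), "R" (3x3) and "t" (3): a world point X has camera coordinates R X + t. Camera axes: x right, y down, z forward; pixel columns grow to the right and rows downward; lengths in m; the calibration is good to about 2 mm. A picture is of the moment at which its call begins: read the wrist's pose just before it. calibration takes no time and is no camera call; for the wrist camera it gives the pose at the moment of the call.
- robot.close_job(): hands the job in; it is judged then, once.
Trained networks look in the newest picture that a camera, given by its name, has taken for a name from the list of things; names that differ only in an ending like _2 or _b are one class to them, and where a whole thing is asked for, a point or a joint stands for the part that bears it (a point fixed in the world has none). Each returns a list of dicts, best first, with "conf" (0 to 1); they miss things now and then, are a little off and sometimes report something else, mostly with a low value. They report only what shows in the picture. A call takes as long as a camera call.
- eyes.search_frame(camera, thing): "rect" ([left, top, width, height] in pixels, round what is visible of it).
- eyes.place_of(camera, thing): "xy" ([column, row] in pixels: a listed point, or the origin of a listed thing).
The state is a dict: "t": time; "q": joint angles; "dq": joint speeds; "joint_torque": joint torques, N m; "tool_pos": TCP position; "orientation": TCP orientation; "force": force on the tool from outside, world axes, zero at the start; "wrist_torque": the same for the moment, N m; "opening": finger opening in m; "gripper_force": force on a finger pad.
Only numpy, scipy, OpenCV 4.12 (cv2) and the standard library are available. Lean on these libraries where they do the work, as an engineer would, in place of code of your own. Each camera call takes 0.05 s, during which the arm holds its last target. There are 200 camera calls.

## Task

Feed the white printed bar lying loose on the press's base plate lengthways down the guide channel under the iron until its end is fully home against the end stop. The iron is hot: move the bar only with the plywood push stick, never with the gripper or arm, and let nothing touch the iron. When the bar is home, lay the stick back in its grey tray, flat on its sole, let go, and leave the jar, the tip cleaner, the printed gear and the longer finished bar on the desk undisturbed.

Things in the scene. Friction and masses are not known exactly. Their poses are not given: they have to be found in the camera images.
- press: Fixed heat-set press. Origin: on the desk under its base plate. Its +y is the feed direction (to the stop), z up; mm in this frame: aluminium plate x -95..110, y -255..200, top at z 10. Column 20 x 40 mm at x 90, y 150, 320 high. All fences end at z 32. Long straight fence on the +x side: inner face x 45, 15 thick, y -250..190, so beside the open infeed too.
- home (a point): Where the bar's centre is when home: mid-width of the channel, 55 mm before the steel stop's face (at press y 170), half-way up the bar, z 17 mm. At press x 23.5, y 115; axes as press. Clear guard plates lie across the fences over press y 85..132 and 168..190, underside z 32, top z 35 mm.
- mouth (a point): Middle of the channel's entrance (press x 23.5, y 20), z 17 mm; axes as press. Channel 43 mm wide, from here 150 mm to the stop: long fence on its +x side; on its -x side a short fence, 15 mm thick, from here to the stop, with a 40 mm lead-in, same height, flaring outwards from here to about press x -33, y -17.
- iron: Hot iron with clamp, arm and carriage, fixed, raised. Origin: desk level below its tip (press x 23.5, y 150); axes as press. Tip's end at z 75 mm; iron 20 mm thick, up to z 255; arm (z 160..190) goes +x to the column. A hand lever with a ball knob sticks out from the carriage to 100 mm on the infeed side (-y), at x 55, z 175 in this frame.
- bar_center (a point): Centre of the white printed bar: 110 mm long (its y), 40 wide (its x), 14 thick (z up), about 60 g, an insert hole near each end, both ends alike. Starts flat on the base plate's open infeed, off the long fence and up to 0.5 rad askew.
- stick_grip (a point): Centre of the push stick's upright grip, 45 mm above the sole. x points from heel to nose, z up. Plywood, about 90 g: sole bar 160 long, 22 wide, 14 mm high, square nose; at its rear end the grip, 50 long, 22 wide (sides flush with the bar's), top 68 mm above the sole. Nose 135 mm ahead of this point, heel 25 mm behind. Starts lying in the tray.
- stick_nose (a point): Middle of the push stick's nose face, 7 mm above its sole. Axes as stick_grip.
- stick_heel (a point): Middle of the push stick's heel face, 7 mm above its sole. Axes as stick_grip.
- tray: Fixed shallow open grey tray, 210 mm long (its x), 80 mm wide (its y), rim 20 mm high, walls and floor 4 mm thick. Origin: centre of its underside on the desk.
- jar: Bystander: jar of brass inserts with a steel lid, 54 mm diameter, 68 mm high. Origin: centre of its underside.
- cleaner: Bystander: round dark steel tip-cleaner pot with brass wool, 72 mm diameter, 47 mm high. Origin: centre of its underside.
- gear: Bystander: white printed gear lying flat, 94 mm diameter, 12 mm thick. Origin: centre of its underside.
- done_bar: Bystander: finished white printed bar lying flat on the desk, 150 mm long (its y), 40 wide, 14 mm thick, with brass inserts. Longer than the bar to feed and not on the press. Origin: centre of its underside.

How it is judged:
By the outcome, as a careful person would: the job done as asked, in the order asked, and still so for the second after the job is handed in, with the robot touching nothing.
It also fails if it takes over 64 s, if anything falls off the work surface, if the arm or the gripper's body presses on something with over 40 N, if the wrist force passes 120 N, or if a joint passes its speed limit or range.

## Working session

There is one attempt and no reset: what is moved stays moved. The work goes in short steps, Python scripts to look and compute and a tool call to move; the robot and the scene stay as the last step left them, time stands still between calls to the robot, and variables do not carry over. Pictures are saved under pics/ and viewed, at most 10 in all, crops included, and the job is handed in when it is done.

Besides the shell and the picture viewer there is one more tool, called after ">>>" by a JSON object that holds its "method" and its "body", one argument or row to a line. apply_moves: Moves the arm, as the interface text tells. Its arguments: {"type":"object","properties":{"steps":{"type":"array"},"grip_force":{"type":"number"}},"required":["steps"]}

```bash
mkdir -p pics; cat > h.py <<'E'
import numpy as np, cv2
from scipy.spatial.transform import Rotation as Ro
from plant import robot, eyes
def snap(c,name=None):
    cal=eyes.calibration(c); im=eyes.read_camera(c)
    if name: cv2.imwrite(f'pics/{name}.png',cv2.cvtColor(im,cv2.COLOR_RGB2BGR))
    return im,cal
def ray(cal,uv):
    d=np.linalg.inv(cal['K'])@np.array([uv[0],uv[1],1.]); R=np.array(cal['R'])
    return -R.T@cal['t'], R.T@d
def onz(cal,uv,z):
    o,d=ray(cal,uv); return o+d*(z-o[2])/d[2]
def tri(obs):
    A=np.zeros((3,3));b=np.zeros(3);rs=[]
    for cal,uv in obs:
        o,d=ray(cal,uv); d=d/np.linalg.norm(d); P=np.eye(3)-np.outer(d,d); A+=P;b+=P@o; rs.append((P,o))
    x=np.linalg.solve(A,b); return x,[np.linalg.norm(P@(x-o)) for P,o in rs]
def proj(cal,X):
    p=cal['K']@(np.array(cal['R'])@X+cal['t']); return p[:2]/p[2]
E
python3 - <<'E'
from h import *
np.set_printoptions(precision=4,suppress=True)
print(robot.grip_point_offset, robot.read_state())
cals={}
for c in ['scene','side','wrist']:
    im,cals[c]=snap(c,c+'0'); print(c,-np.array(cals[c]['R']).T@cals[c]['t'])
det={}
for th in ['press','home','mouth','iron','bar_center','stick_grip','stick_nose','stick_heel','tray','jar','cleaner','gear','done_bar']:
    obs=[]
    for c in ['scene','side']:
        r=eyes.place_of(c,th)
        if r:
            print(th,c,[(np.round(q['xy'],1).tolist(),round(q['conf'],2)) for q in r[:2]]); obs.append((cals[c],r[0]['xy']))
    if len(obs)==2: print('   ',*tri(obs))
E
python3 -c "
import cv2,numpy as np
a=[cv2.imread(f'pics/{c}0.png') for c in ('scene','side')]
cv2.imwrite('pics/s.png',a[0]);"
```

```text
0.0188 {'t': 0.0, 'q': array([ 1.1236,  0.1312,  1.4892, -0.    ,  1.523 , -0.0854]), 'dq': array([ 0.0002, -0.0012, -0.0004,  0.0008, -0.0016, -0.0006]), 'joint_torque': array([  0.001 , -55.9817, -49.1779,   0.0772,   0.035 ,  -0.0002]), 'tool_pos': array([0.2121, 0.5607, 0.2176]), 'orientation': array([-0.5651, -3.0899,  0.0028]), 'force': array([ 0.4743,  0.1613, -0.234 ]), 'wrist_torque': array([ 0.0298, -0.0063, -0.0292]), 'gripper_force': 0.0, 'opening': 0.09278891894894505}
scene [ 1.4283 -0.3824  0.7254]
side [ 0.4715 -0.711   0.7162]
wrist [0.1395 0.5891 0.3846]
press scene [([275.3, 200.3], 0.71)]
press side [([240.8, 184.5], 0.67)]
    [0.5346 0.0458 0.0028] [np.float64(0.005217156685271495), np.float64(0.005217156685271438)]
home scene [([308.6, 192.6], 0.71)]
home side [([250.8, 160.6], 0.55), ([257.5, 121.4], 0.23)]
    [0.5728 0.1462 0.0236] [np.float64(0.0076168174825811015), np.float64(0.0076168174825810816)]
mouth scene [([282.6, 199.9], 0.59)]
mouth side [([246.6, 179.3], 0.89), ([240.2, 184.9], 0.23)]
    [0.5528 0.0632 0.0095] [np.float64(0.002143783157230689), 
[... 912 characters left out ...]
79.3], 0.74)]
    [ 0.3528  0.1104 -0.0018] [np.float64(0.004058988840844054), np.float64(0.004058988840844056)]
cleaner scene [([129.4, 212.0], 0.87)]
cleaner side [([240.3, 187.0], 0.71), ([216.4, 357.8], 0.62)]
    [ 0.5673 -0.3479  0.2205] [np.float64(0.12611203759281622), np.float64(0.1261120375928162)]
gear scene [([280.3, 200.4], 0.5)]
gear side [([329.2, 210.7], 0.89)]
    [ 0.7297 -0.0821  0.1035] [np.float64(0.06721350014801197), np.float64(0.0672135001480119)]
done_bar scene [([210.8, 180.5], 0.8), ([274.5, 200.7], 0.54)]
done_bar side [([177.1, 244.0], 0.88), ([218.0, 358.9], 0.56)]
    [ 0.3519 -0.1418  0.0056] [np.float64(0.003709509667307725), np.float64(0.003709509667307683)]
```

View pics/scene0.png

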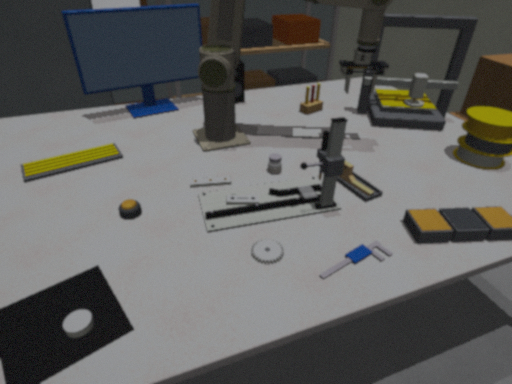

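View pics/side0.png

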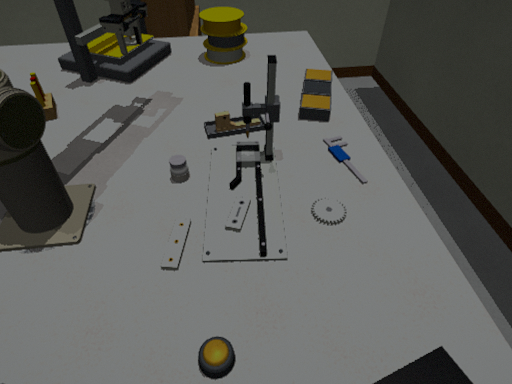

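The scene view shows the press (plate around pixels 200–340, 180–225) with the iron column near (330,165) and the tray behind it at (350,180). The side view shows the bar at (237,215), the stick in the tray at (238,125), and the jar, done bar, gear and cleaner all clear of the work.

```bash
cat >> h.py <<'E'
def tool():
    s=robot.read_state(); return s['tool_pos'],Ro.from_rotvec(s['orientation']).as_matrix()
E
python3 - <<'E'
from h import *
np.set_printoptions(precision=3,suppress=True)
p,R=tool(); c=eyes.calibration('wrist'); C=np.array(c['R'])
print(R); print('cam in tool',R.T@(-C.T@c['t']-p)); print('cam axes in tool (cols)\n',R.T@C.T); print(c['K'])
print(onz(c,(256,192),0),onz(c,(0,0),0),onz(c,(511,0),0),onz(c,(511,383),0),onz(c,(0,383),0))
# plate check: press pose guesses drawn on enlarged side/scene crops
from scipy.optimize import least_squares
cs={k:eyes.calibration(k) for k in('scene','side')}
ob=[('scene',(23.5,115,17),(308.6,192.6)),('side',(23.5,115,17),(250.8,160.6)),('scene',(23.5,20,17),(282.6,199.9)),('side',(23.5,20,17),(246.6,179.3)),('scene',(0,0,0),(275.3,200.3)),('side',(0,0,0),(240.8,184.5))]
def W(x,P):
    P=np.array(P)/1000; c,s=np.cos(x[2]),np.sin(x[2]); return np.array([x[0]+c*P[0]-s*P[1],x[1]+s*P[0]+c*P[1],P[2]])
f=lambda x:np.concatenate([proj(cs[k],W(x,P))-uv for k,P,uv in ob])
r=least_squares(f,[.53,.05,0]); print(r.x,r.fun)
x=r.x
for k,(l,t,w,h) in {'side':(180,120,130,150),'scene':(180,130,190,110)}.items():
    im=cv2.imread(f'pics/{k}0.png')[t:t+h,l:l+w]; im=cv2.resize(im,None,fx=4,fy=4,interpolation=cv2.INTER_CUBIC)
    q=[tuple(np.int32((proj(cs[k],W(x,P))-(l,t)+.5)*4)) for P in[(-95,-255,10),(110,-255,10),(110,200,10),(-95,200,10)]]
    cv2.polylines(im,[np.array(q)],True,(0,0,255),1)
    q=[np.int32((proj(cs[k],W(x,P))-(l,t)+.5)*4) for P in[(45,-250,32),(60,-250,32),(60,190,32),(45,190,32)]]
    cv2.polylines(im,[np.array(q)],True,(0,255,0),1)
    cv2.imwrite(f'pics/c_{k}.png',im)
E
```

```text
[[-0.935  0.354 -0.   ]
 [ 0.354  0.935 -0.   ]
 [ 0.    -0.    -1.   ]]
cam in tool [ 0.078  0.001 -0.167]
cam axes in tool (cols)
 [[ 0.   -0.96 -0.28]
 [ 1.    0.   -0.  ]
 [ 0.   -0.28  0.96]]
[[301.498   0.    252.442]
 [  0.    301.498 188.158]
 [  0.      0.      1.   ]]
[0.252 0.552 0.   ] [-0.062  0.361  0.   ] [0.141 0.9   0.   ] [0.707 0.828 0.   ] [0.41  0.043 0.   ]
[ 0.531  0.044 -0.158] [ 0.459  2.826 -1.289 -2.205  0.117 -1.433  1.706 -0.601 -0.165 -1.163
 -0.714  2.905]
```

View pics/c_side.png

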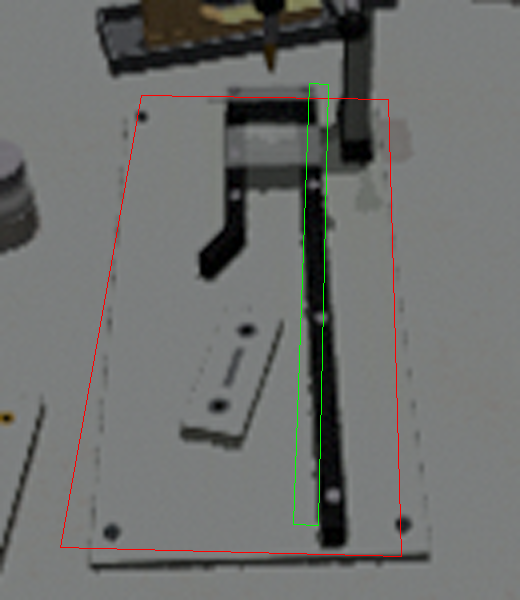

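The crop shows that the network-only press pose (red) is about 0.1 rad off. The real plate runs from (92,563)–(429,554) up to about (130,97)–(388,98), and the fence is at (330,540)–(310,170). A closer wrist view from above will fix this.

>>> {"method": "apply_moves", "body": {
  "steps": [-0.9,-0.9,-0.1,0,0,0,100,-0.9,-0.9,-0.1,0,0,0,100,-0.9,-0.9,-0.1,0,0,0,100,-0.9,-0.9,-0.1,0,0,0,100,-0.9,-0.9,-0.1,0,0,0,100,-0.9,-0.9,-0.1,0,0,0,100,-0.9,-0.9,-0.1,0,0,0,100,-0.9,-0.9,-0.1,0,0,0,100,-0.9,-0.9,-0.1,0,0,0,100,0,0,0,0,0,0,100,0,0,0,0,0,0,100]
}}

```text
t: 2.37
tool_pos: [0.3547, 0.2464, 0.2462]
orientation: [0.572, 3.088, 0.001]
force: [0.2, 0.3, 0.1]
opening: 0.0929
gripper_force: 0.0
```

```bash
python3 - <<'E'
from h import *
np.set_printoptions(precision=3,suppress=True)
im,c=snap('wrist','w1'); print(tool()[0]); cs={'wrist':c,'side':eyes.calibration('side')}
for th in ['stick_grip','stick_nose','stick_heel','tray','bar_center','mouth','home','press']:
    r=eyes.place_of('wrist',th); print(th,[(np.round(q['xy'],1),round(q['conf'],2)) for q in r[:2]])
E
```

```text
[0.354 0.248 0.246]
stick_grip [(array([357.8, 244.4]), 0.74)]
stick_nose []
stick_heel [(array([345. , 213.2]), 0.6), (array([247.1, 307.8]), 0.55)]
tray [(array([367.6, 247.6]), 0.92)]
bar_center []
mouth [(array([187.4, 321.2]), 0.95)]
home [(array([246.8, 309.1]), 0.85)]
press [(array([169.6, 303.6]), 0.67)]
```

>>> {"method": "apply_moves", "body": {
  "steps": [-0.9,-1,0,0,0,0,100,-0.9,-1,0,0,0,0,100,-0.9,-1,0,0,0,0,100,-0.9,-1,0,0,0,0,100,-0.9,-1,0,0,0,0,100,0,0,0,0,0,0,100,0,0,0,0,0,0,100]
}}

```text
t: 3.4
tool_pos: [0.4271, 0.0583, 0.2455]
orientation: [-0.572, -3.089, 0.0]
force: [-0.8, 0.5, -0.5]
opening: 0.0929
gripper_force: 0.0
```

```bash
python3 - <<'E'
from h import *
np.set_printoptions(precision=3,suppress=True)
im,c=snap('wrist','w2'); print(tool()[0]); np.save('c2.npy',c)
for th in ['stick_grip','stick_nose','stick_heel','tray','bar_center','mouth','home','press']:
    r=eyes.place_of('wrist',th); print(th,[(np.round(q['xy'],1),round(q['conf'],2)) for q in r[:2]])
    print(eyes.search_frame('wrist','bar_center')[:1] if th=='bar_center' else '')
cv2.imwrite('pics/w2b.png',cv2.resize(cv2.imread('pics/w2.png'),(768,576),interpolation=cv2.INTER_CUBIC))
E
```

```text
[0.427 0.06  0.245]
stick_grip [(array([499.2, 140. ]), 0.55), (array([351.4, 226.2]), 0.29)]

stick_nose []

stick_heel [(array([470.7, 118.4]), 0.7)]

tray [(array([482.2, 160. ]), 0.72)]

bar_center [(array([190.1, 250.9]), 0.96), (array([350.2, 228.9]), 0.46)]
[{'rect': [169.3, 234.3, 61.7, 25.3], 'conf': 0.62}]
mouth []

home [(array([353.7, 227.7]), 0.95)]

press [(array([266.3, 228.6]), 0.96), (array([349.7, 229.1]), 0.18)]
```

View pics/w2b.png

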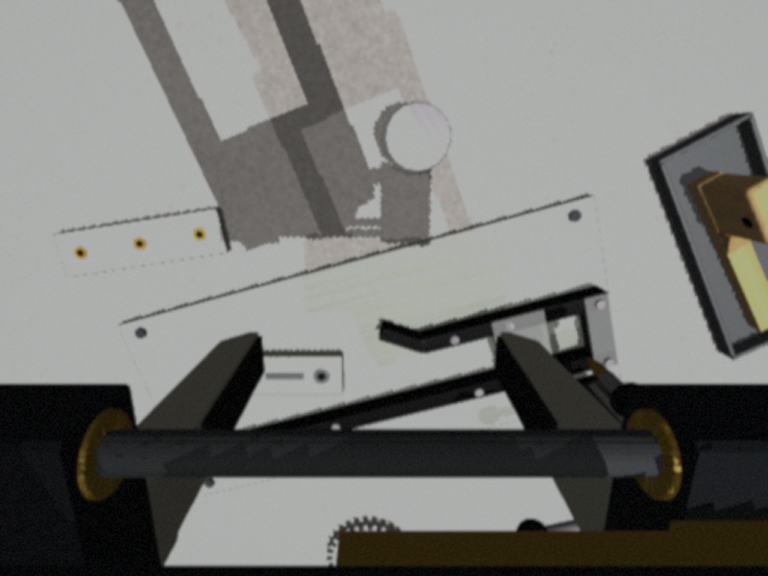

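The wrist view shows the plate's -x edge from (123,323) to (592,195), the bar at about (300,373) and roughly parallel to the image rows, and the stick in the tray at (735,215). I'll fit the press pose from these points together with the side view.

```bash
cat >> h.py <<'E'
def W(x,P):
    P=np.array(P)/1000; c,s=np.cos(x[2]),np.sin(x[2]); return np.array([x[0]+c*P[0]-s*P[1],x[1]+s*P[0]+c*P[1],P[2]])
E
python3 - <<'E'
from h import *
np.set_printoptions(precision=3,suppress=True)
from scipy.optimize import least_squares
c2=np.load('c2.npy',allow_pickle=True).item(); cs={'wrist':c2,'side':eyes.calibration('side'),'scene':eyes.calibration('scene')}
ob=[('wrist',(-95,-255,10),(82,215.3)),('wrist',(-95,200,10),(394.7,130)),('side',(-95,-255,10),(202.8,260.5)),('side',(110,-255,10),(287.2,258.5)),
('wrist',(0,0,0),(266.3,228.6)),('wrist',(23.5,115,17),(353.7,227.7)),('side',(52.5,-250,32),(180+332/4,120+537/4))]
f=lambda x:np.concatenate([proj(cs[k],W(x,P))-uv for k,P,uv in ob])
r=least_squares(f,[.53,.05,0],loss='soft_l1'); print(r.x); print(f(r.x).reshape(-1,2)); x=r.x; np.save('press.npy',x)
# bar
o,e=tri([(c2,(190.1,250.9)),(cs['side'],(235.9,214.9)),(cs['scene'],(239,198.6))]); print('bar',o,e)
b=onz(c2,(190.1,250.9),.017); print('bar z17',b)
e1=onz(c2,(263/1.5,353/1.5),.024); e2=onz(c2,(342/1.5,352/1.5),.024); print('bar -x edge dir',e2-e1, np.arctan2(-(e2-e1)[0],(e2-e1)[1]))
c,s=np.cos(x[2]),np.sin(x[2]); d=b[:2]-x[:2]; print('bar in press',[c*d[0]+s*d[1],-s*d[0]+c*d[1]])
for e in (e1,e2):
    d=e[:2]-x[:2]; print('bar edge pts in press',[c*d[0]+s*d[1],-s*d[0]+c*d[1]])
E
```

```text
[ 0.532  0.041 -0.096]
[[-4.662  0.646]
 [ 0.836 -0.061]
 [-1.202 -0.987]
 [ 0.101 -1.161]
 [ 0.198 -0.212]
 [-4.168  0.399]
 [ 0.415 -3.543]]
bar [ 0.511 -0.078  0.019] [np.float64(0.008008250163681835), np.float64(0.004396898426072389), np.float64(0.004745678265408611)]
bar z17 [ 0.518 -0.073  0.017]
bar -x edge dir [0.026 0.07  0.   ] -0.3517754697370939
bar in press [np.float64(-0.002722203855203798), np.float64(-0.11493409629625988)]
bar edge pts in press [np.float64(-0.03443220402507907), np.float64(-0.12458837802776403)]
bar edge pts in press [np.float64(-0.015695966754543506), np.float64(-0.05289701631385805)]
```

```bash
python3 - <<'E'
from h import *
np.set_printoptions(precision=3,suppress=True)
s=eyes.calibration('side'); w=eyes.calibration('wrist'); p,R=tool()
C=np.array(w['R']); cp=-C.T@w['t']+np.array([.354,.248,.246])-p; w1=dict(K=w['K'],R=C,t=-C@cp)
c2=np.load('c2.npy',allow_pickle=True).item()
n=onz(s,(255.1,122.9),.011); h=onz(s,(217,128.2),.011); print(n,h,np.linalg.norm(n-h),np.arctan2(*(n-h)[1::-1]))
print('grip',tri([(w1,(357.8,244.4)),(s,(222.6,119.3))]),tri([(w1,(357.8,244.4)),(c2,(499.2,140))]),onz(w1,(357.8,244.4),.049),onz(s,(222.6,119.3),.049))
print('heel',onz(w1,(345,213.2),.011),onz(c2,(470.7,118.4),.011)); print('tray',onz(w1,(367.6,247.6),0),onz(s,(239.5,125.4),0))
E
python3 -c "
import cv2;a=cv2.imread('pics/w1.png');cv2.imwrite('pics/w1b.png',cv2.resize(a,(768,576)))"
```

```text
[0.617 0.359 0.011] [0.48  0.343 0.011] 0.13766816560818468 0.11536042933729301
grip (array([0.503, 0.342, 0.047]), [np.float64(0.0012909419977890227), np.float64(0.0012909419977889488)]) (array([0.5  , 0.341, 0.056]), [np.float64(0.0007023230006138456), np.float64(0.000702323000613878)]) [0.503 0.342 0.049] [0.502 0.337 0.049]
heel [0.472 0.345 0.011] [0.477 0.343 0.011]
tray [0.543 0.364 0.   ] [0.561 0.367 0.   ]
```

View pics/w1b.png

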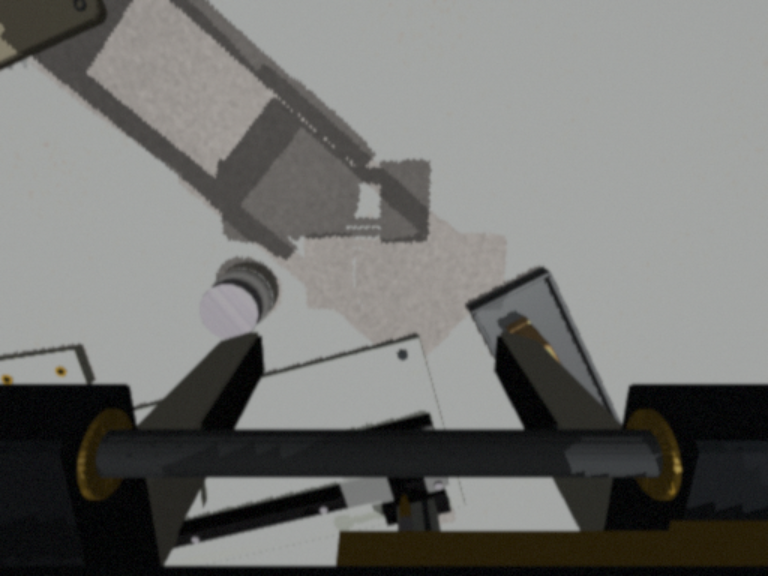

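The earlier wrist view shows the jar at (230,310), the tray at (540,340) and the iron at (405,505). I'll work out the tray's yaw from the edges I have.

```bash
python3 - <<'E'
from h import *
np.set_printoptions(precision=3,suppress=True)
c2=np.load('c2.npy',allow_pickle=True).item()
a,b,c=[onz(c2,np.array(u)/1.5,.02) for u in((648,160),(733,357),(750,115))]
print(a,b,c,np.arctan2(*(b-a)[1::-1]),np.arctan2(*(c-a)[1::-1])-np.pi/2)
p,R=tool(); print(p,R.T@(np.array([.427,.32,.245])-p)/.03)
E
```

```text
[0.442 0.294 0.02 ] [0.651 0.333 0.02 ] [0.437 0.379 0.02 ] 0.1842620346976481 0.06419648022542068
[0.427 0.061 0.246] [3.039 8.098 0.023]
```

>>> {"method": "apply_moves", "body": {
  "steps": [0.4,1,0,0,0,0,100,0.4,1,0,0,0,0,100,0.4,1,0,0,0,0,100,0.4,1,0,0,0,0,100,0.4,1,0,0,0,0,100,0.4,1,0,0,0,0,100,0.4,1,0,0,0,-0.9,100,0.1,1,0,0,0,-0.9,100,0,0.5,0,0,0,-0.9,100,0,0,0,0,0,-0.9,100,-0.5,0,0,0,0,-0.9,100,-1,0,0,0,0,0,100]
}}

```text
t: 4.9
tool_pos: [0.4734, 0.3352, 0.2459]
orientation: [0.187, -3.135, -0.0]
force: [0.1, -0.4, 0.5]
opening: 0.0928
gripper_force: 0.0
```

>>> {"method": "apply_moves", "body": {
  "steps": [0,0,0,0,0,0,100,0,0,0,0,0,0,100]
}}

```text
t: 5.07
tool_pos: [0.4753, 0.3339, 0.2446]
orientation: [0.17, -3.135, 0.001]
force: [-0.4, 0.9, 0.2]
opening: 0.0933
gripper_force: 0.0
```

```bash
python3 - <<'E'
from h import *
np.set_printoptions(precision=3,suppress=True)
im,c=snap('wrist','w3'); p,R=tool(); print(p,np.degrees(np.arctan2(R[1,0],R[0,0])))
for th,z in [('stick_grip',.049),('stick_nose',.011),('stick_heel',.011),('tray',0)]:
    r=eyes.place_of('wrist',th); print(th,[(np.round(q['xy'],1),round(q['conf'],2),onz(c,q['xy'],z)) for q in r[:2]])
cv2.imwrite('pics/w3b.png',cv2.resize(cv2.imread('pics/w3.png'),(768,576),interpolation=cv2.INTER_CUBIC)); np.save('c3.npy',c)
E
```

```text
[0.475 0.334 0.245] -173.7617923067906
stick_grip [(array([257.8, 187.3]), 0.75, array([0.501, 0.344, 0.049]))]
stick_nose [(array([267. , 266.9]), 0.72, array([0.633, 0.373, 0.011]))]
stick_heel [(array([257.4, 163.4]), 0.56, array([0.478, 0.341, 0.011]))]
tray [(array([260.4, 207.3]), 0.88, array([0.544, 0.353, 0.   ]))]
```

View pics/w3b.png

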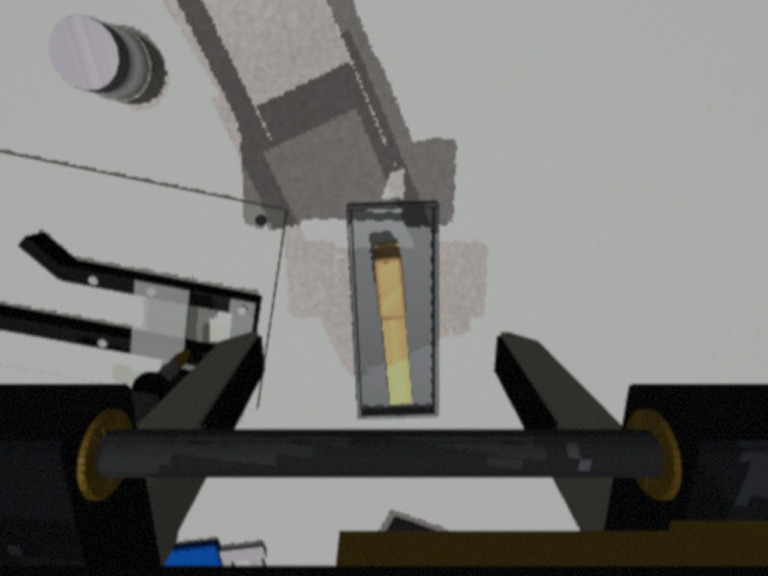

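The stick lies in the tray, with its heel at (386,243), nose at (401,404) and yaw of about 0.20 rad. The tray spans (350,205)–(437,412), centred at (0.544,0.353). I'll descend on the grip.

>>> {"method": "apply_moves", "body": {
  "steps": [0,0,0,0,0,-0.9,100,-1,0.2,0,0,0,0,100,0,0,1,0,0,0,100,0,0,1,0,0,0,100,0,0,1,0,0,0,100,0,0,1,0,0,0,100,0,0,1,0,0,0,100,0,0,1,0,0,0,100,0,0,1,0,0,0,100,0,0,0,0,0,0,100,0,0,0,0,0,0,100]
}}

```text
t: 6.23
tool_pos: [0.5013, 0.3451, 0.0344]
orientation: [0.319, -3.122, 0.003]
force: [0.0, 0.8, 1.2]
opening: 0.0931
gripper_force: 0.0
```

```bash
python3 - <<'E'
from h import *
np.set_printoptions(precision=4,suppress=True)
im,c=snap('wrist','w4'); p,R=tool(); print(p,np.degrees(np.arctan2(R[1,0],R[0,0])))
for th,z in [('stick_grip',.049),('stick_nose',.011),('stick_heel',.011),('tray',0)]:
    r=eyes.place_of('wrist',th); print(th,[(np.round(q['xy'],1),round(q['conf'],2),onz(c,q['xy'],z)) for q in r[:2]])
E
```

```text
[0.5031 0.3461 0.0368] -168.31695096305737
stick_grip [(array([252.6, 245.8]), 0.92, array([0.5015, 0.3457, 0.049 ]))]
stick_nose [(array([253.6, 180.6]), 0.45, array([0.4743, 0.3407, 0.011 ]))]
stick_heel [(array([253.7, 180.9]), 0.8, array([0.4745, 0.3408, 0.011 ]))]
tray []
```

>>> {"method": "apply_moves", "body": {
  "steps": [0,0,0,0,0,0,0,0,0,0,0,0,0,0,0,0,0,0,0,0,0,0,0,0,0,0,0,0,0,0,0,0,0,0,0,0,0,0,0,0,0,0,0,0,0,0,0,0,0,0,0,0,0,0,0,0,0,0,-1,0,0,0,0,0,0,-1,0,0,0,0,0,0,0,0,0,0,0],
  "grip_force": 45
}}

```text
t: 7.4
tool_pos: [0.5065, 0.3479, 0.1024]
orientation: [-0.319, 3.117, 0.006]
force: [1.9, 0.0, 1.0]
opening: 0.0243
gripper_force: 0.0
```

>>> {"method": "apply_moves", "body": {
  "steps": [0,0,0,0,0,0,0]
}}

```text
t: 7.48
tool_pos: [0.505, 0.3469, 0.0985]
orientation: [-0.319, 3.121, 0.003]
force: [-0.1, 0.5, -0.3]
opening: 0.0178
gripper_force: 0.0
```

```bash
python3 - <<'E'
from h import *
s=robot.read_state(); print(s['opening'],s['gripper_force'],s['tool_pos'])
im,c=snap('wrist','w5')
for th in ['stick_grip','stick_nose','stick_heel']:
    r=eyes.place_of('wrist',th); print(th,[(np.round(q['xy'],1),round(q['conf'],2)) for q in r[:2]])
E
```

```text
0.017846168798875007 0.0 [0.50497969 0.34694957 0.09845014]
stick_grip [(array([251.3, 202.5]), 0.75)]
stick_nose [(array([250.3, 316.5]), 0.89)]
stick_heel [(array([252.9, 157.2]), 0.75), (array([253.8, 227.8]), 0.63)]
```

View pics/w5.png

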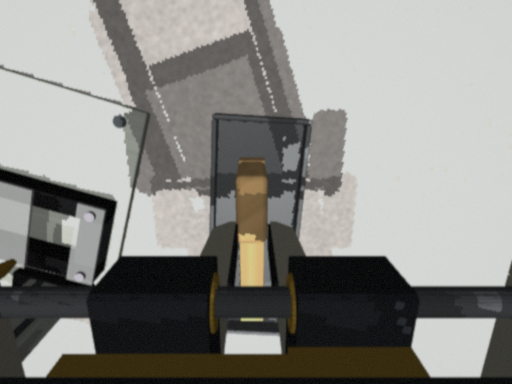

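The stick is still in the tray, straight below the fingers: I lifted before they had closed. I'll open partly, go down and close again for longer.

>>> {"method": "apply_moves", "body": {
  "steps": [0.1,0,0,0,0,0,55,0,0,0,0,0,0,55,0,0,0,0,0,0,55,0,0,0,0,0,0,55,0,0,0,0,0,0,55,0,0,1,0,0,0,55,0,0,1,0,0,0,55,0,0,0,0,0,0,55,0,0,0,0,0,0,0,0,0,0,0,0,0,0,0,0,0,0,0,0,0,0,0,0,0,0,0,0],
  "grip_force": 45
}}

```text
t: 8.68
tool_pos: [0.5017, 0.3462, 0.038]
orientation: [-0.319, 3.122, 0.002]
force: [0.6, 0.0, 0.9]
opening: 0.0293
gripper_force: 0.0
```

>>> {"method": "apply_moves", "body": {
  "steps": [0,0,0,0,0,0,0,0,0,0,0,0,0,0,0,0,0,0,0,0,0]
}}

```text
t: 8.93
tool_pos: [0.5013, 0.3459, 0.0373]
orientation: [-0.319, 3.123, 0.002]
force: [-0.5, -0.7, 7.0]
opening: 0.0217
gripper_force: 45.0
```

Gripped. With this grasp, though, joint 6 would run out of range when the stick points along the feed direction. I'll check that before carrying the stick.

```bash
python3 - <<'E'
from h import *
s=robot.read_state(); print(s['q'],s['tool_pos'],s['orientation'])
E
```

```text
[ 5.19897568e-01  3.05640742e-01  1.63065576e+00 -4.89288448e-05
  1.20269464e+00 -1.25465072e+00] [0.50126072 0.34590973 0.0373128 ] [-3.19283178e-01  3.12291707e+00  1.59212744e-03]
```

Joint 6 confirms it (-1.25 rad here, about -3.3 needed later). I'll regrip with the tool turned half round.

>>> {"method": "apply_moves", "body": {
  "steps": [0,0,0,0,0,0,55,0,0,0,0,0,0,55,0,0,0,0,0,0,55,0,0,0,0,0,0,55,0,0,-1,0,0,0,55,0,0,-1,0,0,1,55,0,0,0,0,0,1,55,0,0,0,0,0,1,55,0,0,0,0,0,1,55,0,0,0,0,0,1,55,0,0,0,0,0,1,55,0,0,0,0,0,1,55]
}}

```text
t: 9.93
tool_pos: [0.5, 0.3452, 0.0953]
orientation: [-0.83, -3.03, 0.001]
force: [0.6, -0.2, 0.4]
opening: 0.0512
gripper_force: 0.0
```

>>> {"method": "apply_moves", "body": {
  "steps": [0,0,0,0,0,1,55,0,0,0,0,0,1,55,0,0,0,0,0,1,55,0,0,0,0,0,1,55,0,0,0,0,0,1,55,0,0,0,0,0,1,55,0,0,0,0,0,1,55,0,0,0,0,0,1,55,0,0,0,0,0,1,55,0,0,0,0,0,1,55,0,0,0,0,0,1,55,0,0,0,0,0,1,55]
}}

```text
t: 10.93
tool_pos: [0.5, 0.3452, 0.0953]
orientation: [-2.452, -1.964, 0.001]
force: [-0.5, -0.4, -0.4]
opening: 0.0509
gripper_force: 0.0
```

>>> {"method": "apply_moves", "body": {
  "steps": [0,0,0,0,0,1,55,0,0,0,0,0,1,55,0,0,0,0,0,1,55,0,0,0,0,0,1,55,0,0,0,0,0,1,55,0,0,0,0,0,1,55,0,0,0,0,0,1,55,0,0,0,0,0,1,55,0,0,0,0,0,1,55,0,0,0,0,0,1,55,0,0,0,0,0,0,55,0,0,0,0,0,0,55]
}}

```text
t: 11.93
tool_pos: [0.5001, 0.3452, 0.0954]
orientation: [3.103, 0.488, -0.001]
force: [-0.2, -0.1, -0.4]
opening: 0.0514
gripper_force: 0.0
```

```bash
python3 - <<'E'
from h import *
np.set_printoptions(precision=4,suppress=True)
im,c=snap('wrist','w6'); p,R=tool(); print(p,np.degrees(np.arctan2(R[1,0],R[0,0])),robot.read_state()['q'])
for th,z in [('stick_grip',.049),('stick_nose',.011),('stick_heel',.011),('tray',0)]:
    r=eyes.place_of('wrist',th); print(th,[(np.round(q['xy'],1),round(q['conf'],2),onz(c,q['xy'],z)) for q in r[:2]])
E
```

```text
[0.5001 0.3452 0.0955] 17.884268407230323 [0.5199 0.2392 1.5954 0.     1.3073 1.7785]
stick_grip [(array([252.4, 209.1]), 0.6, array([0.4996, 0.3455, 0.049 ]))]
stick_nose [(array([270.2,  20.2]), 0.89, array([0.6331, 0.3745, 0.011 ]))]
stick_heel []
tray [(array([254.1, 141.8]), 0.68, array([0.5419, 0.3576, 0.    ])), (array([273.5,  23.5]), 0.31, array([0.6342, 0.3715, 0.    ]))]
```

>>> {"method": "apply_moves", "body": {
  "steps": [0,0,0.9,0,0,0.95,55,0,0,1,0,0,0,55,0,0,0,0,0,0,55,0,0,0,0,0,0,0,0,0,0,0,0,0,0,0,0,0,0,0,0,0,0,0,0,0,0,0,0,0,0,0,0,0,0,0,0,0,0,0,0,0,0,0,0,0,0,0,0,0,0,0,0,0,0,0,0],
  "grip_force": 45
}}

```text
t: 13.1
tool_pos: [0.5013, 0.3459, 0.0403]
orientation: [-3.123, -0.328, -0.004]
force: [-1.0, -0.8, 7.1]
opening: 0.0218
gripper_force: 45.0
```

>>> {"method": "apply_moves", "body": {
  "steps": [0,0,-1,0,0,0,0,0,0,-1,0,0,0,0,0,0,-1,0,0,0,0,-0.9,0.2,0,0,0,0,0,-0.9,0.2,0,0,0,0,0,-0.9,0.2,0,0,0,0,0,-0.9,0.2,0,0,0,0,0,0,0,0,0,0,-1,0,0,0,0,0,0,-1,0,0,0,0,0,0,-1,0,0,0,0,0,0,-1,0,0,0,0,0,0,-1,0]
}}

```text
t: 14.1
tool_pos: [0.3994, 0.2994, 0.1289]
orientation: [-2.93, -1.133, -0.0]
force: [-0.1, -0.4, -0.8]
opening: 0.0218
gripper_force: 45.0
```

>>> {"method": "apply_moves", "body": {
  "steps": [0,0,0,0,0,-1,0,0,0,0,0,0,-1,0,0,0,0,0,0,-1,0,0,0,0,0,0,-1,0,0,0,0,0,0,-1,0,0,0,0,0,0,-1,0,0,0,0,0,0,-1,0,0,0,0,0,0,0,0,0,0,0,0,0,0,0]
}}

```text
t: 14.85
tool_pos: [0.3995, 0.2994, 0.1287]
orientation: [2.339, 2.098, 0.0]
force: [0.7, -0.2, 0.2]
opening: 0.0219
gripper_force: 45.0
```

```bash
cat >> h.py <<'E'
def goto(tx,ty,sole=None,off=.036,yaw=None):
    """tool-frame delta (units) to press-frame grip position tx,ty (mm)"""
    x=np.load('press.npy'); p,R=tool(); T=W(x,(tx,ty,0)); T[2]=p[2] if sole is None else sole+off
    print('now press mm',inv(x,p),'delta units',R.T@(T-p)/.03,'yaw',np.degrees(np.arctan2(R[1,0],R[0,0])),'want',90+np.degrees(x[2]))
def inv(x,p):
    c,s=np.cos(x[2]),np.sin(x[2]); d=p[:2]-x[:2]; return np.array([c*d[0]+s*d[1],-s*d[0]+c*d[1],p[2]])*1000
E
python3 - <<'E'
from h import *
np.set_printoptions(precision=3,suppress=True)
s=robot.read_state(); print(s['gripper_force'],s['opening'],s['q']); im,c=snap('wrist','w7')
for th in ['stick_nose','stick_grip','stick_heel','tray']:
    print(th,[(q['xy'],q['conf']) for q in eyes.place_of('wrist',th)[:2]])
p,R=tool(); print('expected nose px',proj(c,p+R@np.array([.135,0,.036-.007])),p)
goto(-70,-185)
E
```

```text
44.98249590396881 0.021850862641952924 [ 0.54  -0.083  1.871 -0.     1.353  0.649]
stick_nose []
stick_grip [([249.1, 245.4], 0.85)]
stick_heel []
tray [([399.0, 108.4], 0.69)]
expected nose px [251.92   -2.867] [0.4   0.299 0.129]
now press mm [-156.836  244.751  128.683] delta units [-14.293   3.048  -0.   ] yaw 83.87809102070804 want 84.49116965491898
```

>>> {"method": "apply_moves", "body": {
  "steps": [-1,0.3,0,0,0,0,0,-1,0.3,0,0,0,0,0,-1,0.3,0,0,0,0,0,-1,0.3,0,0,0,0,0,-1,0,0,0,0,0,0,-1,0,0,0,0,0,0,-1,0,0,0,0,0,0,-1,0,0,0,0,0,0,-1,0,0,0,0,0,0,-1,0.2,0,0,0,0,0,-1,0.4,0,0,0,0,0,-1,0.4,0,0,0,0,0]
}}

```text
t: 16.1
tool_pos: [0.4274, -0.0671, 0.129]
orientation: [2.336, 2.1, 0.001]
force: [0.7, 0.3, -0.7]
opening: 0.0221
gripper_force: 45.0
```

>>> {"method": "apply_moves", "body": {
  "steps": [-1,0.4,0,0,0,-0.1,0,-1,0.4,0,0,0,0,0,-0.3,0,0,0,0,0,0,0,0,0,0,0,0,0,0,0,0,0,0,0,0]
}}

```text
t: 16.52
tool_pos: [0.444, -0.1364, 0.1284]
orientation: [-2.326, -2.111, 0.0]
force: [0.2, 0.1, -0.8]
opening: 0.0218
gripper_force: 45.0
```

```bash
python3 - <<'E'
from h import *
np.set_printoptions(precision=3,suppress=True)
x=np.load('press.npy'); im,c=snap('wrist','w8'); goto(-70,-185,.011)
for th,z in [('bar_center',.017),('mouth',.017),('home',.017),('press',0),('stick_nose',.1)]:
    print(th,[(np.round(q['xy'],1),round(q['conf'],2),inv(x,onz(c,q['xy'],z))) for q in eyes.place_of('wrist',th)[:2]])
cv2.imwrite('pics/w8b.png',cv2.resize(cv2.imread('pics/w8.png'),(768,576),interpolation=cv2.INTER_CUBIC)); np.save('c8.npy',c)
E
```

```text
now press mm [ -70.809 -184.148  128.377] delta units [-0.03   0.029  2.713] yaw 84.52774795883273 want 84.49116965491898
bar_center [(array([321.6, 106.8]), 0.92, array([  -9.01 , -111.976,   17.   ]))]
mouth []
home []
press []
stick_nose []
```

View pics/w8b.png

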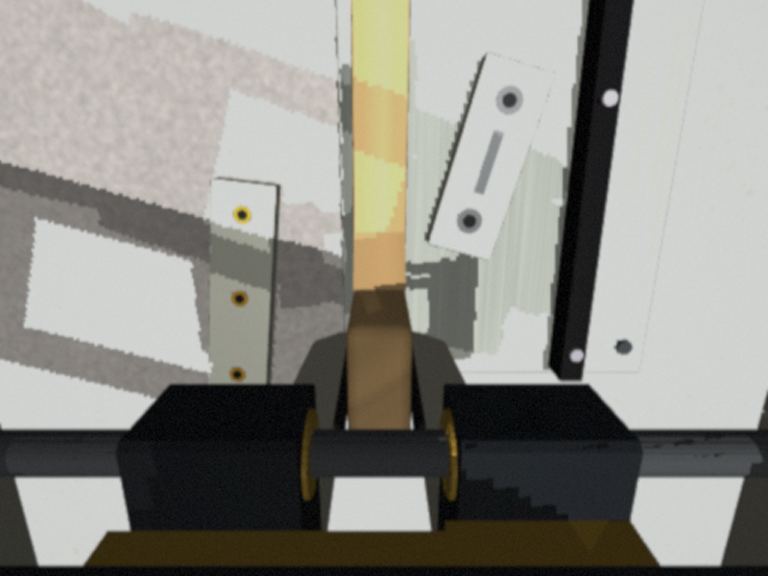

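This view is clear: the bar lies from (487,55)/(553,70) to (430,240)/(487,258), the fence's outer top edge runs (582,378)–(634,0), and the plate's right edge (640,373)–(704,0). I'll refine the press and bar poses from it.

```bash
python3 - <<'E'
from h import *
np.set_printoptions(precision=3,suppress=True)
from scipy.optimize import least_squares
c2=np.load('c2.npy',allow_pickle=True).item(); c8=np.load('c8.npy',allow_pickle=True).item(); x0=np.load('press.npy')
# point -> floor-plane coordinates
pts=[(c8,(582,378),(60,-250,32)),(c8,(640,373),(110,-255,10)),(c2,(123,323),(-95,-255,10)),(c2,(592,195),(-95,200,10))]
edge=[(c8,(634,0),60,32),(c8,(704,0),110,10),(c8,(608,190),60,32)]
def f(x):
    r=[]
    for c,u,P in pts: r+=list(inv(x,onz(c,np.array(u)/1.5,P[2]/1000))[:2]-P[:2])
    for c,u,ex,z in edge: r.append(inv(x,onz(c,np.array(u)/1.5,z/1000))[0]-ex)
    return np.array(r)
r=least_squares(f,x0,loss='soft_l1',x_scale=[.01,.01,.1]); print(x0,r.x,f(r.x)); x=r.x; np.save('press.npy',x)
for u,z in[((487,55),.024),((553,70),.024),((430,240),.024),((487,258),.024),((490,162),.024)]: print('bar',inv(x,onz(c8,np.array(u)/1.5,z)))
goto(-65,-185,.011)
E
```

```text
[ 0.532  0.041 -0.096] [ 0.533  0.042 -0.094] [-0.257  1.22   0.643 -1.846 -0.038  6.068 -0.021 -1.862 -0.012 -0.182
 -0.042]
bar [-12.028 -57.428  24.   ]
bar [ 24.719 -65.038  24.   ]
bar [ -40.161 -159.593   24.   ]
bar [  -4.771 -170.928   24.   ]
bar [  -6.683 -113.822   24.   ]
now press mm [ -71.187 -184.782  128.72 ] delta units [-0.007  0.206  2.724] yaw 84.65085370574138 want 84.63891031019354
```

>>> {"method": "apply_moves", "body": {
  "steps": [0,0,0.9,0,0,0,0,0,0,0.9,0,0,0,0,0,0,0.85,0,0,0,0,0,0,0,0,0,0,0,0,0.3,0,0,0,0,0,0,0.3,0,0,0,0,0,0,0.3,0,0,0,0,0,0,0.3,0,0,0,0,0,0,0.3,0,0,0,0,0,0,0.3,0,0,0,0,0,0,0.2,0,0,0,0,0,0,0,0,0,0,0,0]
}}

```text
t: 17.82
tool_pos: [0.5056, -0.1424, 0.0494]
orientation: [2.323, 2.114, 0.001]
force: [0.8, -0.2, -0.8]
opening: 0.0216
gripper_force: 45.0
```

```bash
python3 - <<'E'
from h import *
np.set_printoptions(precision=3,suppress=True)
x=np.load('press.npy'); s=robot.read_state(); print(s['force'],s['wrist_torque']); goto(-6,-185,.011)
im,c=snap('wrist','w9'); cv2.imwrite('pics/w9b.png',cv2.resize(cv2.imread('pics/w9.png'),(768,576),interpolation=cv2.INTER_CUBIC)); np.save('c9.npy',c)
for th in ['bar_center']:
    print(th,[(np.round(q['xy'],1),round(q['conf'],2),inv(x,onz(c,q['xy'],.017))) for q in eyes.place_of('wrist',th)[:2]])
E
```

```text
[ 0.832 -0.187 -0.844] [-0.142  0.119  0.027]
now press mm [  -9.674 -185.856   49.396] delta units [0.029 0.122 0.08 ] yaw 84.58599491129321 want 84.63891031019354
bar_center [(array([302.3, 108.2]), 0.9, array([  22.418, -112.331,   17.   ]))]
```

View pics/w9b.png

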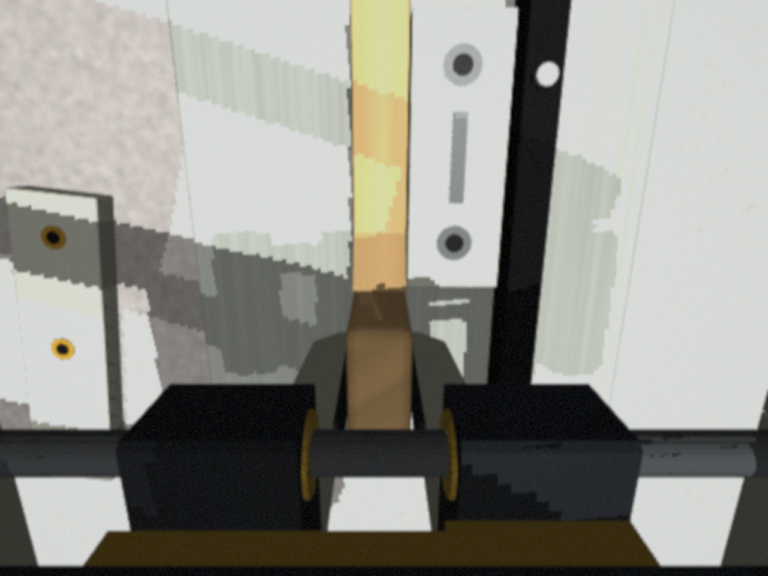

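The bar now lies parallel to the long fence, spanning x 410–515 between stick and fence. I'll give a last small press, then back the stick off and go behind the bar, checking the cleaner's place first.

```bash
python3 - <<'E'
from h import *
np.set_printoptions(precision=3,suppress=True)
x=np.load('press.npy'); p=onz(eyes.calibration('side'),(216.4,357.8),0); q=onz(eyes.calibration('scene'),(129.4,212),0); print(p,q,inv(x,p))
c9=np.load('c9.npy',allow_pickle=True).item(); print('rear',inv(x,onz(c9,np.array((453,284))/1.5,.024)))
E
```

```text
[ 0.435 -0.432  0.   ] [ 0.432 -0.437  0.   ] [ -52.444 -480.401    0.   ]
rear [  23.479 -164.355   24.   ]
```

>>> {"method": "apply_moves", "body": {
  "steps": [0,0.1,0,0,0,0,0,0,0,0,0,0,0,0,0,-0.5,0,0,0,0,0]
}}

```text
t: 18.17
tool_pos: [0.4939, -0.1415, 0.0498]
orientation: [2.323, 2.112, 0.002]
force: [0.5, -1.4, 0.8]
opening: 0.0216
gripper_force: 45.0
```

>>> {"method": "apply_moves", "body": {
  "steps": [-0.84,0,0,0,0,0,0,-0.84,0,0,0,0,0,0,-0.84,0,0,0,0,0,0,-0.84,0,0,0,0,0,0,-0.84,0,0,0,0,0,0,0,0.5,0,0,0,0,0,0,0.5,0,0,0,0,0,0,0.5,0,0,0,0,0,0,0,0,0,0,0,0]
}}

```text
t: 18.92
tool_pos: [0.5269, -0.2714, 0.0496]
orientation: [2.323, 2.112, 0.001]
force: [0.5, 0.6, -1.4]
opening: 0.0216
gripper_force: 45.0
```

```bash
python3 - <<'E'
from h import *
np.set_printoptions(precision=3,suppress=True)
x=np.load('press.npy'); goto(24,-75,.011); print(robot.read_state()['q'])
im,c=snap('wrist','w10')
print([(np.round(q['xy'],1),round(q['conf'],2),inv(x,onz(c,q['xy'],.017))) for q in eyes.place_of('wrist','bar_center')[:2]],eyes.place_of('wrist','stick_nose'))
E
```

```text
now press mm [  23.599 -312.273   49.608] delta units [7.909 0.002 0.083] yaw 84.55774393319777 want 84.63891031019354
[-0.562  0.251  1.672  0.     1.217 -0.468]
[] []
```

>>> {"method": "apply_moves", "body": {
  "steps": [0.3,0,0,0,0,0,0,0.3,0,0,0,0,0,0,0.4,0,0,0,0,0,0,0.5,0,0,0,0,0,0,0.5,0,0,0,0,0,0,0.5,0,0,0,0,0,0,0.5,0,0,0,0,0,0,0.5,0,0,0,0,0,0,0.5,0,0,0,0,0,0,0.5,0,0,0,0,0,0,0.3,0,0,0,0,0,0,0,0,0,0,0,0,0]
}}

```text
t: 20.07
tool_pos: [0.5388, -0.1248, 0.0491]
orientation: [-2.321, -2.116, -0.001]
force: [-0.2, -0.4, -0.5]
opening: 0.0214
gripper_force: 45.0
```

```bash
python3 - <<'E'
from h import *
np.set_printoptions(precision=3,suppress=True)
x=np.load('press.npy'); goto(24,-75,.011); s=robot.read_state(); print(s['force'],s['wrist_torque'])
im,c=snap('wrist','w11'); cv2.imwrite('pics/w11b.png',cv2.resize(cv2.imread('pics/w11.png'),(768,576),interpolation=cv2.INTER_CUBIC))
for k in('wrist','side'):
    if k!='wrist': im,c=snap(k,'s11')
    print([(np.round(q['xy'],1),round(q['conf'],2),inv(x,onz(c,q['xy'],.017))) for q in eyes.place_of(k,'bar_center')[:2]])
E
```

```text
now press mm [  21.709 -165.202   49.095] delta units [3.007 0.08  0.072] yaw 84.71570586104119 want 84.63891031019354
[-0.168 -0.41  -0.463] [-0.091  0.1   -0.016]
[]
[]
```

>>> {"method": "apply_moves", "body": {
  "steps": [0.2,0.03,0,0,0,0,0,0.3,0.03,0,0,0,0,0,0.4,0,0,0,0,0,0,0.4,0,0,0,0,0,0,0.4,0,0,0,0,0,0,0.4,0,0,0,0,0,0,0.3,0,0,0,0,0,0,0.2,0,0,0,0,0,0,0,0,0,0,0,0,0]
}}

```text
t: 21.02
tool_pos: [0.548, -0.0484, 0.0491]
orientation: [-2.322, -2.115, -0.0]
force: [1.0, -0.7, -1.0]
opening: 0.0216
gripper_force: 45.0
```

```bash
python3 - <<'E'
from h import *
np.set_printoptions(precision=3,suppress=True)
x=np.load('press.npy'); goto(24,-75,.011); s=robot.read_state(); print(s['force'],s['wrist_torque'])
for k in('side','scene'):
    im,c=snap(k,k+'12')
    for th in('bar_center','stick_nose'): print(k,th,[(np.round(q['xy'],1),round(q['conf'],2),inv(x,onz(c,q['xy'],.017))) for q in eyes.place_of(k,th)[:2]])
E
```

```text
now press mm [ 23.73  -88.252  49.141] delta units [0.442 0.009 0.071] yaw 84.66303749245009 want 84.63891031019354
[ 1.048 -0.669 -0.958] [-0.145  0.05   0.014]
side bar_center [(array([251.3, 214. ]), 0.17, array([  26.941, -119.707,   17.   ]))]
side stick_nose [(array([246.3, 171.3]), 0.84, array([17.263, 53.907, 17.   ]))]
scene bar_center [(array([302.7, 191.3]), 0.61, array([ -0.408, 103.194,  17.   ]))]
scene stick_nose [(array([288.3, 197.9]), 0.81, array([24.181, 40.2  , 17.   ])), (array([276.1, 201. ]), 0.27, array([30.611, -6.104, 17.   ]))]
```

>>> {"method": "apply_moves", "body": {
  "steps": [0.1,0,0,0,0,0,0,0.1,0,0,0,0,0,0,0.1,0,0,0,0,0,0,0.1,0,0,0,0,0,0,0,0,0,0,0,0,0]
}}

```text
t: 21.73
tool_pos: [0.549, -0.0374, 0.0491]
orientation: [-2.324, -2.114, -0.0]
force: [0.5, 0.4, -0.2]
opening: 0.022
gripper_force: 45.0
```

>>> {"method": "apply_moves", "body": {
  "steps": [0.06,0,0,0,0,0,0,0.06,0,0,0,0,0,0]
}}

```text
t: 21.9
tool_pos: [0.5494, -0.0346, 0.0492]
orientation: [2.324, 2.114, -0.001]
force: [-1.8, -12.7, 3.1]
opening: 0.0217
gripper_force: 45.0
```

>>> {"method": "apply_moves", "body": {
  "steps": [0.05,0,0,0,0,0,0,0,0,0,0,0,0,0]
}}

```text
t: 22.07
tool_pos: [0.5498, -0.0345, 0.0497]
orientation: [2.322, 2.112, -0.003]
force: [-0.7, -7.2, 1.0]
opening: 0.0216
gripper_force: 45.0
```

```bash
python3 - <<'E'
from h import *
np.set_printoptions(precision=3,suppress=True)
goto(24,-75,.011); print(robot.read_state()['force'])
im,_=snap('side','s13'); a=im[100:205,190:300]
im2,_=snap('scene','c13'); b=im2[140:240,240:350]
a=cv2.resize(a,(420,400),interpolation=cv2.INTER_CUBIC); b=cv2.resize(b,(380,400),interpolation=cv2.INTER_CUBIC)
cv2.imwrite('pics/v13.png',cv2.cvtColor(np.hstack([a,b]),cv2.COLOR_RGB2BGR))
E
```

```text
now press mm [ 24.226 -74.288  49.673] delta units [-0.023 -0.008  0.089] yaw 84.57388491016049 want 84.63891031019354
[-0.65  -7.162  0.992]
```

View pics/v13.png

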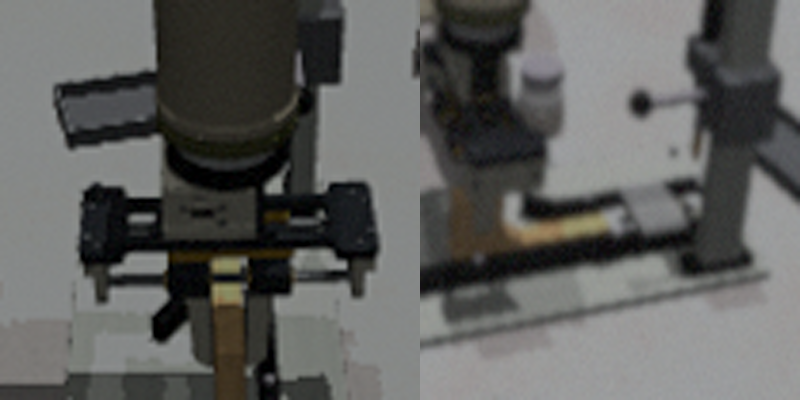

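The right-hand crop shows the stick's nose deep in the channel behind the bar, with the bar's end under the guard and by the stop. One firmer push will confirm it's home.

>>> {"method": "apply_moves", "body": {
  "steps": [0.1,0,0,0,0,0,0,0,0,0,0,0,0,0]
}}

```text
t: 22.33
tool_pos: [0.5505, -0.0341, 0.0505]
orientation: [2.32, 2.109, -0.006]
force: [-3.1, -18.0, 4.0]
opening: 0.0218
gripper_force: 45.0
```

>>> {"method": "apply_moves", "body": {
  "steps": [0.1,0,0,0,0,0,0,0,0,0,0,0,0,0]
}}

```text
t: 22.5
tool_pos: [0.5512, -0.0337, 0.0512]
orientation: [2.318, 2.106, -0.009]
force: [-4.7, -30.4, 8.6]
opening: 0.0217
gripper_force: 45.0
```

The resistance is firm at 30 N with no further travel, so the bar is home. Now I'll withdraw straight back, lift, and return the way I came.

>>> {"method": "apply_moves", "body": {
  "steps": [-0.5,0,0,0,0,0,0,-1,0,0,0,0,0,0,-1,0,0,0,0,0,0,-1,0,0,0,0,0,0,-0.8,0,0,0,0,0,0,0,0,-0.9,0,0,0,0,0,0,-0.9,0,0,0,0,0,0,-0.9,0,0,0,0,0,-1,0,0,0,0,0,0,-1,0,0,0,0,0,0,-1,0,0,0,0,0,0,-1,0,0,0,0,0]
}}

```text
t: 23.5
tool_pos: [0.4173, -0.1437, 0.1301]
orientation: [2.324, 2.114, 0.0]
force: [-0.0, 1.0, -0.6]
opening: 0.0216
gripper_force: 45.0
```

```bash
python3 - <<'E'
from h import *
np.set_printoptions(precision=3,suppress=True)
goto(-125,245); x=np.load('press.npy')
for k in('scene','side'):
    im,c=snap(k)
    print([(np.round(q['xy'],1),round(q['conf'],2),inv(x,onz(c,q['xy'],.017))) for q in eyes.place_of(k,'bar_center')[:2]],proj(c,W(x,(23.5,115,17))))
E
```

```text
now press mm [ -97.487 -195.376  130.056] delta units [14.678 -0.931  0.001] yaw 84.5843110890322 want 84.63891031019354
[(array([309.2, 190.7]), 0.59, array([  1.922, 126.99 ,  17.   ])), (array([353. , 185.3]), 0.42, array([ 10.031, 295.419,  17.   ]))] [308.415 194.614]
[(array([247.2, 159.6]), 0.59, array([ 21.228, 109.563,  17.   ])), (array([238.6, 125.9]), 0.37, array([ -4.643, 297.527,  17.   ]))] [247.886 158.489]
```

>>> {"method": "apply_moves", "body": {
  "steps": [1,-0.5,0,0,0,0,0,1,-0.4,0,0,0,0,0,1,0,0,0,0,0,0,1,0,0,0,0,0,0,1,0,0,0,0,0,0,1,0,0,0,0,0,0,1,0,0,0,0,0,0,1,0,0,0,0,0,0,1,0,0,0,0,0,0,1,0,0,0,0,0,0,1,0,0,0,0,0,0,1,0,0,0,0,0,0]
}}

```text
t: 24.7
tool_pos: [0.4266, 0.2194, 0.1305]
orientation: [2.323, 2.114, 0.002]
force: [0.6, -0.8, -1.2]
opening: 0.022
gripper_force: 45.0
```

>>> {"method": "apply_moves", "body": {
  "steps": [1,-0.4,0,0,0,0,0,1,-0.4,0,0,0,0,0,0.8,-0.3,0,0,0,0,0,0,0,0,0,0,1,0,0,0,0,0,0,1,0,0,0,0,0,0,1,0,0,0,0,0,0,1,0,0,0,0,0,0,1,0,0,0,0,0,0,1,0,0,0,0,0,0,1,0,0,0,0,0,0,1,0,0,0,0,0,0,1,0]
}}

```text
t: 25.7
tool_pos: [0.4015, 0.3047, 0.1303]
orientation: [-3.032, -0.821, -0.001]
force: [-0.5, -0.1, -0.2]
opening: 0.0216
gripper_force: 45.0
```

>>> {"method": "apply_moves", "body": {
  "steps": [0,0,0,0,0,1,0,0,0,0,0,0,1,0,0,0,0,0,0,1,0,0,0,0,0,0,0.6,0,0,0,0,0,0,0,0]
}}

```text
t: 26.12
tool_pos: [0.4015, 0.3046, 0.1303]
orientation: [-3.132, -0.241, -0.001]
force: [0.1, 0.3, -0.3]
opening: 0.022
gripper_force: 45.0
```

```bash
python3 - <<'E'
from h import *
np.set_printoptions(precision=3,suppress=True)
p,R=tool(); yaw=np.degrees(np.arctan2(R[1,0],R[0,0])); im,c=snap('wrist','w14')
print(p,yaw,[(q['xy'],q['conf'],onz(c,q['xy'],0)) for q in eyes.place_of('wrist','tray')[:2]],eyes.place_of('wrist','stick_nose')[:1])
print(R.T@(np.array([.489,.345,p[2]])-p)/.03)
E
```

```text
[0.401 0.305 0.13 ] 8.818345088868599 [([219.4, 18.1], 0.66, array([0.543, 0.356, 0.   ]))] []
[ 3.09  -0.884  0.002]
```

>>> {"method": "apply_moves", "body": {
  "steps": [0.8,-0.3,0,0,0,0,0,0.8,-0.3,0,0,0,0,0,0.8,-0.3,0,0,0,0,0,0.7,0,0,0,0,0,0,0,0,0,0,0,0,0,0,0,0.9,0,0,0,0,0,0,0.9,0,0,0,0,0,0,0.6,0,0,0,0,0,0,0.4,0,0,0,0,0,0,0,0,0,0,0]
}}

```text
t: 27.1
tool_pos: [0.4859, 0.3435, 0.0427]
orientation: [3.129, 0.247, -0.008]
force: [-0.7, -0.7, -0.9]
opening: 0.0219
gripper_force: 45.0
```

```bash
python3 - <<'E'
from h import *
np.set_printoptions(precision=3,suppress=True)
p,R=tool(); s=robot.read_state(); print(p,np.degrees(np.arctan2(R[1,0],R[0,0])),s['force'],s['wrist_torque'])
for k in('side','scene','wrist'):
    im,c=snap(k,k+'15')
    for th,z in(('stick_nose',.014),('stick_heel',.014),('tray',0)): print(k,th,[(np.round(q['xy'],1),round(q['conf'],2),onz(c,q['xy'],z)) for q in eyes.place_of(k,th)[:1]])
E
```

```text
[0.486 0.344 0.043] 9.030141268764908 [-0.693 -0.65  -0.865] [-0.028  0.218  0.033]
side stick_nose []
side stick_heel [(array([208.1, 130. ]), 0.9, array([0.449, 0.331, 0.014]))]
side tray [(array([236.6, 125.9]), 0.66, array([0.551, 0.365, 0.   ]))]
scene stick_nose [(array([367.8, 190.4]), 0.54, array([0.613, 0.369, 0.014]))]
scene stick_heel [(array([339.7, 168.1]), 0.57, array([0.445, 0.358, 0.014]))]
scene tray [(array([353.6, 187.5]), 0.78, array([0.563, 0.346, 0.   ]))]
wrist stick_nose []
wrist stick_heel []
wrist tray []
```

The heel reads a little further back than expected, so I'll check whether the stick slipped in the grip during the push. I'll compare wrist images from before and after.

```bash
python3 - <<'E'
import cv2,numpy as np
I={k:cv2.imread(f'pics/{k}.png') for k in('w8','w9','w10','w11','w14','wrist15')}
for k,i in I.items(): print(k,i[150:290:4,245:262].mean(1)[:,2].astype(int))
E
```

```text
w8 [210 208 204 201 202 201 202 201 202 202 155  73  70  72  71  67  68  86
 101 109 110 112 113 116 117 118 116 113 110 110 111 111 112 112  64]
w9 [216 216 209 208 209 209 209 208 208 208 175  88  71  72  72  73  70  78
 101 110 114 115 116 119 121 122 122 120 116 114 113 115 115 116  66]
w10 [200 200 194 192 193 193 193 192 193 193 137  84  66  68  69  71  72  73
  92 101 105 106 107 109 111 112 113 110 107 105 104 106 106 107  61]
w11 [213 213 206 205 206 205 206 205 206 205 171  90  70  68  67  68  69  77
  99 108 111 113 115 117 119 120 120 118 114 112 112 112 113 114  65]
w14 [181 181 179 179 179 180 179 178 179 178 179 135  68  70  70  71  71  93
 160 112  93  94  95  98  99 100 100  99  96  93  94  95  95  95  54]
wrist15 [201 201 198 198 199 198 198 198 198 198 198 151  77  78  79  80  81 104
 179 120 104 105 107 109 110 111 112 110 107 104 104 105 106 106  60]
```

The grip's base shifted about 2 mm against the tool, which is a slight settling and not a real slip. I'll lower the last bit and release.

>>> {"method": "apply_moves", "body": {
  "steps": [0,0,0.06,0,0,0,0,0,0,0,0,0,0,0,0,0,0,0,0,0,35,0,0,0,0,0,0,35,0,0,0,0,0,0,45,0,0,0,0,0,0,55,0,0,0,0,0,0,55,0,0,-0.5,0,0,0,55,0,0,-1,0,0,0,55,0,0,-1,0,0,0,55,0,0,-1,0,0,0,55,0,0,0,0,0,0,55]
}}

```text
t: 28.7
tool_pos: [0.4918, 0.3469, 0.1572]
orientation: [-3.127, -0.245, -0.015]
force: [1.9, -0.4, 1.5]
opening: 0.0511
gripper_force: 0.0
```

```bash
python3 - <<'E'
from h import *
np.set_printoptions(precision=3,suppress=True)
p,R=tool(); print(p)
im,c=snap('wrist','w16')
for th,z in(('stick_grip',.049),('stick_nose',.011),('stick_heel',.011),('tray',0)): print(th,[(np.round(q['xy'],1),round(q['conf'],2),onz(c,q['xy'],z)) for q in eyes.place_of('wrist',th)[:1]])
x=np.load('press.npy'); print(R.T@(W(x,(-100,120,0))-p)/.03, W(x,(-100,120,0)),W(x,(23.5,115,17)))
E
```

```text
[0.492 0.347 0.157]
stick_grip [(array([254.5, 195.4]), 0.89, array([0.484, 0.344, 0.049]))]
stick_nose [(array([254.4,  47.4]), 0.77, array([0.619, 0.366, 0.011]))]
stick_heel []
tray [(array([250.5, 128.7]), 0.78, array([0.542, 0.358, 0.   ]))]
[-2.537  5.58   5.194] [0.444 0.171 0.   ] [0.567 0.154 0.017]
```

The stick sits in the tray. From above the -x side of the press, clear of the iron, I'll check where the bar's rear edge is.

>>> {"method": "apply_moves", "body": {
  "steps": [-1,0,-1,0,0,0,55,-1,0,-1,0,0,0,55,-0.9,0,-1,0,0,0,55,0,1,0,0,0,0,55,0,1,0,0,0,0,55,0,1,0,0,0,0,55,0,1,0,0,0,0,55,0,1,0,0,0,0,55,0,1,0,0,0,0,55,0,1,0,0,0,0,55,0,0.8,0,0,0,0,55,0,0,0,0,0,0,55]
}}

```text
t: 29.95
tool_pos: [0.4397, 0.0966, 0.2366]
orientation: [3.131, 0.24, -0.004]
force: [-0.4, 0.4, -0.2]
opening: 0.0512
gripper_force: 0.0
```

```bash
python3 - <<'E'
from h import *
np.set_printoptions(precision=1,suppress=True)
robot.read_state(); im,c=snap('wrist','w17'); p,R=tool(); print(p); x=np.load('press.npy'); g=im.astype(float).mean(2)
for th,z in(('bar_center',.017),('home',.017),('mouth',.017),('press',0)): print(th,[(np.round(q['xy'],1),round(q['conf'],2),inv(x,onz(c,q['xy'],z))) for q in eyes.place_of('wrist',th)[:2]])
print(eyes.search_frame('wrist','bar_center')[:1],proj(c,W(x,(23.5,60,24))),proj(c,W(x,(23.5,170,24))))
for X in(10,23.5,36): print(X,[(y,int(cv2.getRectSubPix(g.astype(np.float32),(1,1),tuple(map(float,proj(c,W(x,(X,y,24))))))[0,0])) for y in range(20,90,3)])
print('across y70',[(X,int(cv2.getRectSubPix(g.astype(np.float32),(1,1),tuple(map(float,proj(c,W(x,(X,70,24))))))[0,0])) for X in range(-25,65,4)])
E
```

```text
[0.4 0.1 0.2]
bar_center []
home [(array([223.8,  48.6]), 0.96, array([ 25.8, 111.8,  17. ])), (array([39.9, 93.4]), 0.64, array([-78.1, 318.6,  17. ]))]
mouth [(array([302.6,  70.1]), 0.81, array([25.8, 15.2, 17. ])), (array([230.9, 214.7]), 0.65, array([-175.8,   56.8,   17. ]))]
press [(array([306. ,  97.2]), 0.7, array([-2.1, -0.7,  0. ]))]
[{'rect': [168.7, 19.8, 102.2, 59.0], 'conf': 0.61}] [266.2  61.6] [173.1  36.2]
10 [(20, 165), (23, 167), (26, 165), (29, 167), (32, 168), (35, 168), (38, 167), (41, 167), (44, 165), (47, 167), (50, 166), (53, 167), (56, 164), (59, 128), (62, 169), (65, 169), (68, 170), (71, 169), (74, 171), (77, 170), (80, 169), (83, 163), (86, 139), (89, 148)]
23.5 [(20, 165), (23, 165), (26, 165), (29, 166), (32, 168), (35, 169), (38, 169), (41, 171), (44, 171), (47, 172), (50, 171), (53, 170), (56, 170), (59, 137), (62, 169), (65, 170), (68, 170), (71, 165), (74, 135), (77, 67), (80, 55), (83, 67), (86, 131), (89, 147)]
36 [(20, 170), (23, 170), (26, 171), (29, 170), (32, 170), (35, 172), (38, 170), (41, 170), (44, 171), (47, 170), (50, 171), (53, 169), (56, 168), (59, 134), (62, 170), (65, 170), (68, 171), (71, 170), (74, 171), (77, 170), (80, 170), (83, 154), (86, 140), (89, 148)]
across y70 [(-25, 161), (-21, 161), (-17, 143), (-13, 44), (-9, 36), (-5, 35), (-1, 37), (3, 99), (7, 169), (11, 171), (15, 170), (19, 171), (23, 169), (27, 170), (31, 171), (35, 170), (39, 170), (43, 152), (47, 26), (51, 36), (55, 32), (59, 14), (63, 162)]
```

The bar's rear edge shows at press y≈60, exactly the home position (170 minus 110), and it's square in the channel. The stick is flat in the tray and the arm is clear, so I'm handing in.

```bash
python3 -c "
from plant import robot
print(robot.close_job())"
```

```text
the job is handed in; nothing more can be done
None
```

The bar is home against the stop: it met a firm 30 N resistance, and its rear edge measured at press y ≈ 60 mm as expected. The stick is back in its tray, flat as far as the wrist camera shows. The job was handed in at about 30 s, and the arm kept clear of the iron and the four bystanders throughout.

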